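Switch on the bench fan box

ROBOT

A 6-joint arm with a two-finger parallel gripper is mounted at the origin on the work surface. World frame = base frame: x ahead of the robot, y to its left, z up, the work surface at z = 0. Lengths are in m, angles in rad, forces in N, time in s.
With the tool pointing down it reaches from about 0.25 to 0.725 m from the base axis. Payload 4 kg.
Tool frame: the origin (TCP) lies midway between the tips of the shut fingers; the grasp point (between the pads) lies 19 mm behind it; z points along the fingers, x is the direction in which the jaws open and shut, and the axes are right-handed (so a half turn about z gives the same grasp; the last joint's range is limited). The gripper opens to 85 mm and grips with 20 to 120 N. Pads are 22 mm wide; open, the fingers measure 114 mm over their backs; the gripper's body (76 mm by 85 mm) begins 54 mm behind the grasp point. The pads swing forward as they close: fully open they stand 13 mm farther back than shut.
Start: joints at [-1.287, 0.241, 0.005, 1.335, 0, 1.571], TCP at [0.14, -0.48, 0.231] pointing down, gripper open.
Joint ranges: [-2.72, 2.72], [-1.05, 1.87], [-1.09, 1.28], [-1.99, 2.15], [-1.42, 1.44], [-3.14, 3.14]. Speed limits (rad/s): [2.79, 2.79, 3.14, 3.14, 3.14, 3.14].

INTERFACE

Orientations are given as a unit quaternion [x, y, z, w].
In Python, from workcell import bot gives the robot as it stands.
- The arm moves only by the tool drive_tool, never from a script. Its argument "rows" is text: rows parted by semicolons, each of 5 numbers parted by spaces: the finger opening in mm, from 0 to 85.4, then the shift along the tool's x, y, z in mm, then the turn about the tool's z in rad. A call has 1 to 12 rows; each row shifts and turns the commanded pose from where the row before left it, along the tool's axes as they then stand; what a row does not reach is not made up. A row lasts 1/10 s, in which the tool goes at most 50 mm and 8.59 degrees, less where a joint would pass 70% of its speed; a pose out of reach is approached as far as the arm can. A call is refused whole if a number of a shift passes 50 or a number of a turn 0.15, either way. A call with a gripper value outside its range is refused whole. The fingers move at their own pace and stop on an object; the grip force is fixed at half the most. Time passes only in rows, so rows that do not move let the fingers close. It gives the time, the measured TCP pose, the force and the opening at its end, in the units of the state.
- bot.get_obs(): the state, without advancing time (a new reading comes with each control period).
- bot.camera(name): name is "side" or "top"; returns a dict with "image" (480x640x3 uint8, red, green, blue), "vertical_fov" (degrees; the focal length in pixels is half the picture's height over the tangent of half this angle, whatever the lens; pixels are square), "cx", "cy" (the principal point, pixels), "R" (3x3) and "t" (3): a world point X has camera coordinates R X + t. Camera axes: x right, y down, z forward; pixel columns grow to the right and rows downward; lengths in m; the calibration is good to about 2 mm. A picture is of the moment at which its call begins. There is no depth.
- bot.job_done(): hands the job in, once; it reports no verdict.
The state is a dict: "clock": time; "joint_pos": joint angles; "joint_vel": joint speeds; "tau": joint torques, N m; "eef_pos": TCP position; "tool_rot": TCP orientation; "ft_force": force on the tool from outside, world axes, zero at the start; "ft_torque": the same for the moment, N m; "grip_width": finger opening in m.
Only numpy, scipy, OpenCV 4.12 (cv2) and the standard library are available. Lean on these libraries where they do the work, as an engineer would, in place of code of your own. Each camera call takes 0.05 s, during which the arm holds its last target. There are 200 camera calls.

TASK

Switch on the fan: on the plywood box that carries the fan, flip the metal bat toggle over its centre so that it snaps across and leans fully towards the fan. Leave the switch of the similar loudspeaker box as it is, leaning away from the speaker.

Things in the scene. Friction and masses are not known exactly. Their poses are not given: they have to be found in the camera images.
- fan_box: Plywood box fixed to the bench, 220 mm long (its x), 140 wide, top face 60 mm up; origin: centre of its underside; heading within 80 degrees of straight ahead. On top, centred 42 mm to its +x: a square black 120 mm fan, blades under a low round wire guard, up to 10 mm high. At the -x end: a steel bat toggle, pivot at (-65, 0, 66) mm, in a bushing 18 mm across and 7 mm high.
- fan_toggle (a joint): Fan's bat, rad: 0 = off, leaning 24 degrees to the box's -x, away from the fan (tip 21 mm from pivot in x, 114 mm above the bench); 0.42 upright; 0.84 = on, leaning as far to +x. Swings in the box's x-z plane; 52 mm from pivot to tip, 7 mm thick at the pivot, 13 near the tip. An over-centre spring throws it to the nearer stop; about 4 N starts it, pushed 35 mm from the pivot.
- speaker_box: Bystander, fixed: a plywood box of the same size, its toggle in the same place and off, but with a round 120 mm loudspeaker (grey cone, black dome) instead of the square fan. Origin: centre of its underside; its x points from switch to speaker. Either box may stand on the left.
- speaker_toggle (a joint): Angle of the speaker box's bat, same size and values as the fan's: 0 = off, leaning fully away from the speaker. It starts off and stays off.

How it is judged:
By the outcome, as a careful person would: the job done as asked, in the order asked, and still so for the second after the job is handed in, with the robot touching nothing.
It also fails if it takes over 35 s, if anything falls off the work surface, if the arm or the gripper's body presses on something with over 40 N, if the wrist force passes 120 N, or if a joint passes its speed limit or range.

## Working session

There is one attempt and no reset: what is moved stays moved. The work goes in short steps, Python scripts to look and compute and a tool call to move; the robot and the scene stay as the last step left them, time stands still between calls to the robot, and variables do not carry over. Pictures are saved under pics/ and viewed, about 8 in all and at most 12, crops included, and the job is handed in when it is done.

Besides the shell and the picture viewer there is one more tool, called after "Emit:" as a command line: name --argument value ..., lists and objects as JSON in quotes. drive_tool: Moves the arm, as the interface text tells. Its arguments: {"type":"object","properties":{"rows":{"type":"string"}},"required":["rows"]}

```bash
mkdir -p pics
cat > h.py <<'E'
import numpy as np,cv2
from workcell import bot
def cam(n,f=None):
    c=bot.camera(n)
    if f: cv2.imwrite('pics/'+f,c['image'][:,:,::-1])
    c['f']=240/np.tan(np.radians(c['vertical_fov'])/2); return c
def ray(c,u,v):
    R=np.array(c['R']);t=np.array(c['t'])
    return -R.T@t, R.T@np.array([(u-c['cx'])/c['f'],(v-c['cy'])/c['f'],1])
def onz(c,u,v,z):
    o,d=ray(c,u,v); return o+d*(z-o[2])/d[2]
def proj(c,X):
    p=np.array(c['R'])@X+np.array(c['t']); return p[:2]/p[2]*c['f']+[c['cx'],c['cy']]
E
python3 - <<'E'
from h import *
for n in('top','side'):
    c=cam(n,n+'0.png'); print(n,c['f'],c['cx'],c['cy'],ray(c,c['cx'],c['cy']))
o=bot.get_obs();print(o['eef_pos'],o['tool_rot'],o['clock'])
E
```

```text
top 562.7432444699115 322.9590726964545 239.57173689044436 (array([ 0.46069859, -0.02261083,  0.91504416]), array([ 0.14345514, -0.01697654, -0.9895112 ]))
side 588.9570339754372 324.8341023004328 242.13428731240015 (array([0.04546998, 0.66865392, 0.62949307]), array([ 0.51868222, -0.65622434, -0.54803136]))
[ 0.13983664 -0.47945742  0.23050854] [ 7.99996289e-01 -6.00004206e-01 -7.51405236e-04 -5.70841914e-04] 0.1
```

View pics/top0.png

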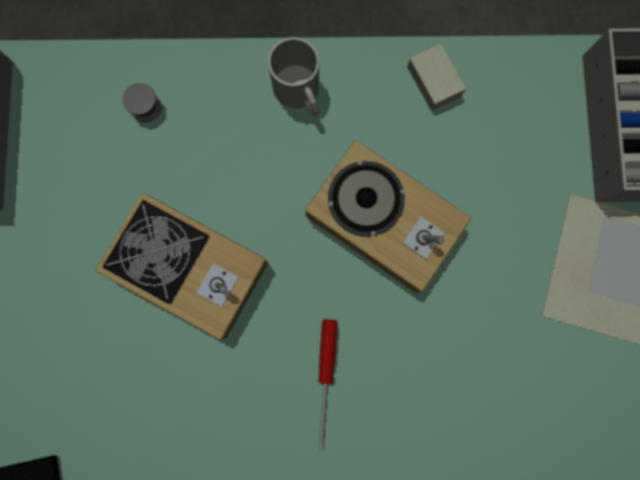

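View pics/side0.png

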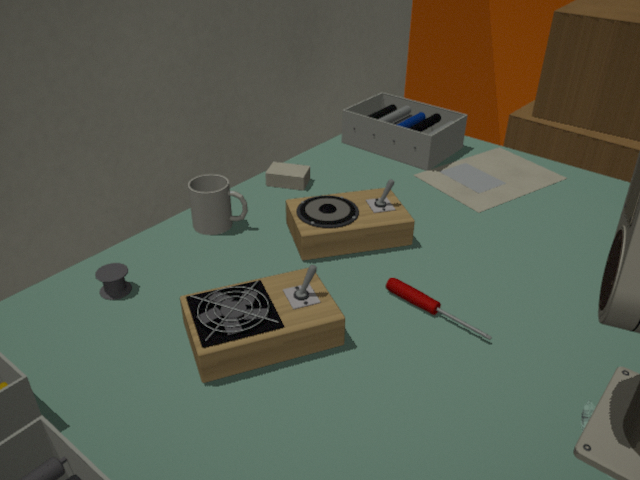

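Fan box is on the left in the top view (top-face corners about (146,194), (266,263), (222,335), (99,265); toggle at about (217,285)→(228,293)). In the side view it is the near box, with its bushing at (301,294) and bat tip at (312,269). The speaker box, with its toggle at (425,238) in the top view, is well clear of it.

Run:
```python
from h import *
T=cam('top');S=cam('side')
hsv=cv2.cvtColor(T['image'],cv2.COLOR_RGB2HSV)
g=T['image'][330:332,180:182].reshape(-1,3);print(g[0])
m=(((hsv[...,0]<30)&(hsv[...,1]>70)&(hsv[...,2]>90))*255).astype('uint8'); m[:,300:]=0;m[:180]=0
m=cv2.morphologyEx(m,cv2.MORPH_OPEN,np.ones((3,3)))
pts=cv2.findNonZero(m); r=cv2.minAreaRect(pts); bp=cv2.boxPoints(r);print('px',bp)
q=np.array([onz(T,*p,.06) for p in bp]);print(q)
print('edges',[np.linalg.norm(q[i]-q[i-1]) for i in range(4)])
print('side proj',[proj(S,x).round() for x in q])
print('bush top',onz(T,217,285,.07),'side',onz(S,301,294,.07))
for a,b,n,k in((T,S,'T',(190,250,250,320)),(S,T,'S',(250,250,350,340))):
    im=a['image'][k[1]:k[3],k[0]:k[2]] if n=='S' else a['image'][245:325,180:260]
    im=cv2.resize(im,None,fx=5,fy=5,interpolation=cv2.INTER_CUBIC)
    globals()['c'+n]=cv2.resize(im,(400,400))
cv2.imwrite('pics/crop.png',np.hstack([cT,cS])[:,:,::-1])
```

```text
[ 97 125 110]
px [[ 95.29634 270.68723]
 [140.2295  189.55788]
 [264.9198  258.6171 ]
 [219.98662 339.74646]]
[[0.54213963 0.3082655  0.06      ]
 [0.66705607 0.24427155 0.06      ]
 [0.55660741 0.05176545 0.06      ]
 [0.43583119 0.11899613 0.06      ]]
edges [np.float64(0.21708150504087115), np.float64(0.14035434889178314), np.float64(0.2219403170887329), np.float64(0.13822755968731498)]
side proj [array([202., 352.]), array([179., 293.]), array([313., 264.]), array([347., 315.])]
bush top [0.51689057 0.12254927 0.07      ] side [0.51234701 0.13465896 0.07      ]
```

View pics/crop.png

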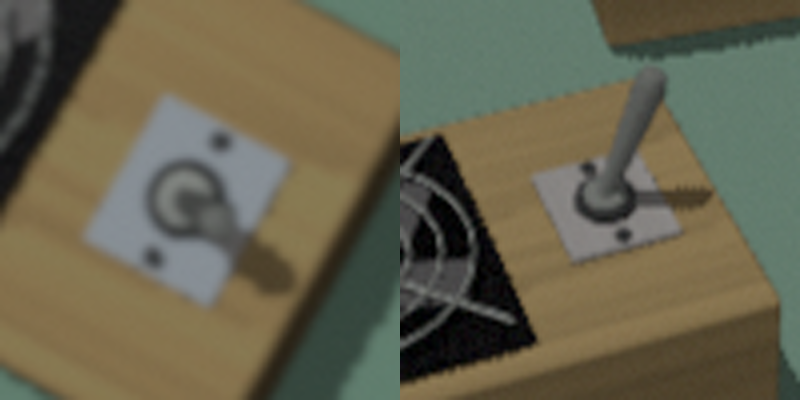

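The crop shows the bushing at (217,284.5) in the top view and (301,294.5) in the side view. The dark ring I clicked is the bushing's base at z≈0.06, which explains most of the disagreement, so I'll triangulate several points.

Run:
```python
from h import *
T=cam('top');S=cam('side')
def tri(a,b):
    o,d=ray(T,*a);p,e=ray(S,*b)
    s=np.linalg.lstsq(np.c_[d,-e],p-o,rcond=None)[0]
    A=o+d*s[0];B=p+e*s[1];return ((A+B)/2).round(4),(np.linalg.norm(A-B)*1000).round(1)
for n,a,b in(('bush',(217,284.5),(301,294.5)),('tip',(228,293),(312.5,268)),('cFL',(146,194.5),(181.5,296.5)),('cR',(266.5,263),(309.5,272)),('cB',(222.5,337),(341.5,318)),('cL',(98,267),(197,350)),
 ('fan1',(149,201),(188.5,296)),('fan2',(208,238),(265,282)),('fan3',(169,303),(284,328)),('fan4',(104,262),(197,348)),('plate1',(213.5,263.5),(0,0))):
    print(n,tri(a,b) if b[0] else '',onz(T,*a,.06),onz(S,*b,.06)if b[0] else '')
# line fit of box edges in the top view
```

```text
bush (array([0.5193, 0.125 , 0.0594]), np.float64(2.3)) [0.51831169 0.12427469 0.06      ] [0.51987677 0.1260604  0.06      ]
tip (array([0.5076, 0.1043, 0.1031]), np.float64(11.3)) [0.50521522 0.10757128 0.06      ] [0.55120735 0.06060457 0.06      ]
cFL (array([0.6637, 0.2399, 0.0514]), np.float64(6.3)) [0.65911027 0.23516065 0.06      ] [0.65792057 0.24732917 0.06      ]
cR (array([0.5561, 0.0539, 0.0446]), np.float64(11.2)) [0.54985339 0.04937483 0.06      ] [0.54780909 0.0723477  0.06      ]
cB (array([0.4421, 0.1187, 0.0495]), np.float64(6.1)) [0.43980923 0.11528898 0.06      ] [0.43760951 0.13006842 0.06      ]
cL (array([0.5499, 0.3073, 0.057 ]), np.float64(4.8)) [0.54768315 0.30442089 0.06      ] [0.54967655 0.31012619 0.06      ]
fan1 (array([0.6528, 0.2343, 0.0544]), np.float64(6.9)) [0.64878378 0.23026266 0.06      ] [0.65063209 0.23966494 0.06      ]
fan2 (array([0.5883, 0.1378, 0.0585]), np.float64(3.9)) [0.58968817 0.13873857 0.06      ] [0.58492972 0.13849936 0.06      ]
fan3 (array([0.4916, 0.197 , 0.0557]), np.float64(0.4)) [0.4916435  0.19602252 0.06      ] [0.48806425 0.20048777 0.06      ]
fan4 (array([0.5582, 0.3008, 0.051 ]), np.float64(5.1)) [0.5551642 0.295673  0.06     ] [0.55268964 0.307515   0.06      ]
plate1  [0.55032699 0.12990845 0.06      ]
```

The rays miss each other by up to 11 mm, so either my clicked corners are poor or the lens distorts. I'll check both with enlarged crops.

Run:
```python
from h import *
T=cam('top');S=cam('side')
print({k:v for k,v in T.items() if k not in('image','R','t')})
a=cv2.resize(T['image'][180:350,85:285],None,fx=4,fy=4,interpolation=cv2.INTER_CUBIC)[:600]
cv2.imwrite('pics/t4.png',cv2.convertScaleAbs(cv2.resize(T['image'][185:345,85:285],(750,600),interpolation=cv2.INTER_CUBIC),alpha=1.6)[:,:,::-1])
# straightness of the bench's far edge: row where green starts
h=cv2.cvtColor(T['image'],cv2.COLOR_RGB2GRAY).astype(int)
print([(u,int(np.argmax(np.diff(h[20:60,u]))+20)) for u in(20,80,140,200,260,340,400,460,520,580)])
```

```text
{'vertical_fov': 46.194773650012316, 'cx': 322.9590726964545, 'cy': 239.57173689044436, 'f': np.float64(562.7432444699115)}
[(20, 39), (80, 38), (140, 38), (200, 38), (260, 37), (340, 36), (400, 35), (460, 35), (520, 34), (580, 34)]
```

View pics/t4.png

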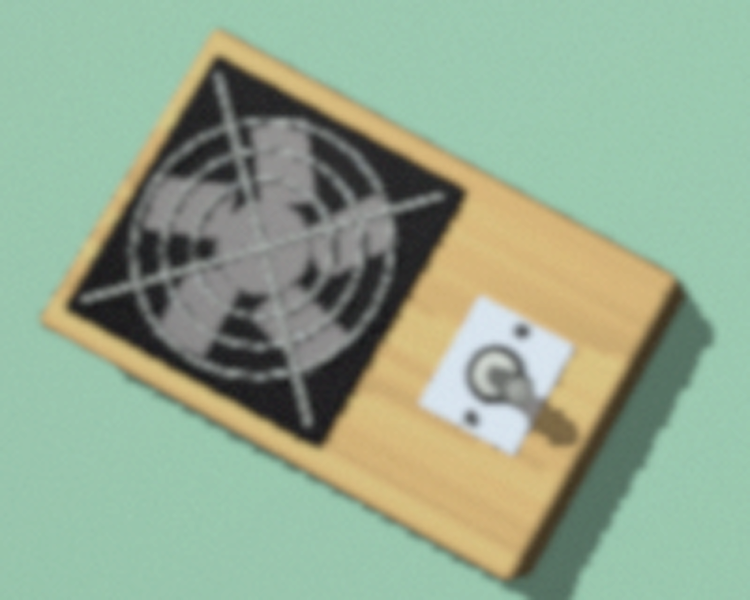

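Enlarged top view: corners at (142.9,193), (266.3,258.3), (221,338.9), (96.2,270.3) and bushing at (216.7,284.7). The far bench edge looks straight, so the earlier errors came from my clicked corners.

Run:
```python
from h import *
T=cam('top')
q=np.array([onz(T,*p,.06)[:2] for p in((142.9,193),(266.3,258.3),(221,338.9),(96.2,270.3))])
print([np.linalg.norm(q[i]-q[i-1]).round(4) for i in range(4)])
x=(q[0]+q[3]-q[1]-q[2]);h=np.arctan2(x[1],x[0]);x/=np.linalg.norm(x)
c=q.mean(0);piv=c-.065*x
print('centre',c,'heading',h,np.degrees(h),'pivot',piv,'bush',onz(T,216.7,284.7,.066))
o=bot.get_obs();e=o['eef_pos']
from scipy.spatial.transform import Rotation as R
M=R.from_quat(o['tool_rot']).as_matrix();print(M.round(3))
start=np.r_[piv-.06*x,.20]; print('start',start,'shift tool mm',(M.T@(start-e)*1000).round(1))
print('turn', (np.arctan2(M[1,1],M[0,1])-(h-np.pi)), e)
```

```text
[np.float64(0.1364), np.float64(0.2171), np.float64(0.1379), np.float64(0.2169)]
centre [0.54959179 0.1785223 ] heading 1.0653899038666779 61.04234502740915 pivot [0.51812118 0.12164875] bush [0.51761421 0.12369059 0.066     ]
[[ 0.28 -0.96 -0.  ]
 [-0.96 -0.28  0.  ]
 [-0.   -0.   -1.  ]]
start [0.4890714  0.06915008 0.2       ] shift tool mm [-429.4 -488.9   31.3]
turn -0.7815667476225965 [ 0.1399982  -0.47996373  0.23124289]
```

Emit:
drive_tool --rows "0 -15 -17 0 0;0 -30 -34 0 0;0 -30 -34 0 0;0 -30 -34 0 0;0 -30 -34 0 0;0 -30 -34 0 0;0 -30 -34 0 0;0 -30 -34 0 0;0 -30 -34 0 0;0 -30 -34 0 0;0 -30 -34 0 0;0 -30 -34 0 0"

```text
clock: 1.65
eef_pos: [0.4196, -0.0375, 0.2317]
tool_rot: [0.8, -0.6, 0.001, -0.0]
ft_force: [1.1, -0.8, 0.6]
grip_width: 0.0001
```

Emit:
drive_tool --rows "0 -30 -34 5 0;0 -25 -30 10 0;0 -17 -20 10 0;0 -10 -12 5 0;0 0 0 0 -0.13;0 0 0 0 -0.13;0 0 0 0 -0.13;0 0 0 0 -0.13;0 0 0 0 -0.13;0 0 0 0 -0.13;0 0 0 0 0"

```text
clock: 2.75
eef_pos: [0.4878, 0.0656, 0.2016]
tool_rot: [0.968, -0.251, 0.0, 0.0]
ft_force: [0.7, -0.1, 0.2]
grip_width: 0.0004
```

```bash
cat >> h.py <<'E'
from scipy.spatial.transform import Rotation as Ro
def rel():
    o=bot.get_obs();M=Ro.from_quat(o['tool_rot']).as_matrix();h=1.0654
    x=np.array([np.cos(h),np.sin(h),0]);y=np.array([-x[1],x[0],0]);d=o['eef_pos']-np.array([.518,.1225,0])
    print('t',o['clock'],'from pivot, box axes mm',(np.array([d@x,d@y,d[2]])*1000).round(1),'-y tool in box',-M[:,1]@x,-M[:,1]@y,'x tool',M[:,0]@x,M[:,0]@y,'F',np.round(o['ft_force'],1),'grip',o['grip_width'],'q',np.round(o['joint_pos'],2))
E
python3 -c "
from h import *
rel();cam('side','s1.png')"
```

```text
t 2.75 from pivot, box axes mm [-64.4  -1.1 201.6] -y tool in box 0.999995933010626 -0.002846672255611238 x tool -0.002846644619315259 -0.9999959357380329 F [ 0.7 -0.1  0.2] grip 0.00038501580464795455 q [ 0.13  0.24 -0.07  1.26 -0.    2.21]
```

View pics/s1.png

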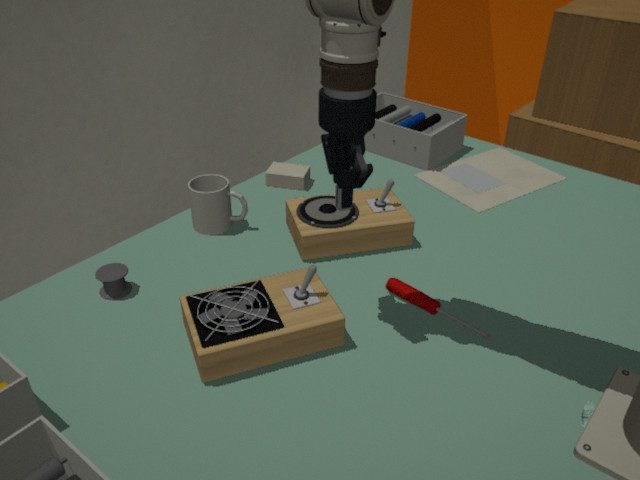

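The side view shows the shut fingertip at (345,208), above and behind the fan toggle (301,294). Position in box axes is as planned, so I descend and then push slowly along tool -y.

Emit:
drive_tool --rows "0 0 0 25 0;0 0 0 35 0;0 0 0 30 0;0 0 0 20 0;0 0 0 3 0;0 0 0 0 0"

```text
clock: 3.4
eef_pos: [0.4877, 0.066, 0.0882]
tool_rot: [0.968, -0.252, -0.001, 0.0]
ft_force: [1.3, -0.6, 0.2]
grip_width: 0.0001
```

```bash
python3 -c "
from h import *
rel()
for n,(a,b) in dict(side=(180,180),top=(100,180)).items():
    c=cam(n);globals()[n]=cv2.resize(c['image'][b:b+180,a:a+200],(400,360))
    o=bot.get_obs();print(n,proj(c,o['eef_pos']))
cv2.imwrite('pics/s2.png',np.hstack([side,top])[:,:,::-1])"
```

```text
t 3.4 from pivot, box axes mm [-64.1  -0.8  88.2] -y tool in box 0.9999942080231708 -0.003330966172075322 x tool -0.0033315778726026434 -0.9999940667719847 F [ 1.3 -0.6  0.2] grip 5.404588452549383e-05 q [ 0.13  0.34 -0.26  0.98 -0.    2.21]
side [340.98803368 269.47491204]
top [253.22068097 302.63287994]
```

View pics/s2.png

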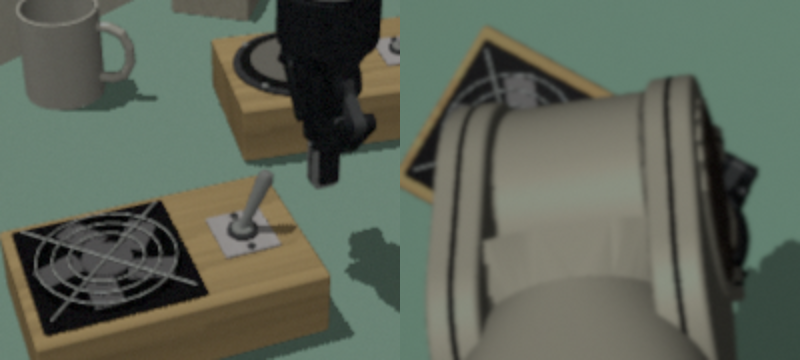

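The fingertip (at about (341,271) in the full side image) is behind the bat at bat height. Now the push.

Emit:
drive_tool --rows "0 0 -10 0 0;0 0 -12 0 0;0 0 -8 0 0;0 0 -7 0 0;0 0 -7 0 0;0 0 -6 0 0;0 0 -5 0 0;0 0 -4 0 0;0 0 0 0 0"

```text
clock: 4.4
eef_pos: [0.5169, 0.1185, 0.0882]
tool_rot: [0.968, -0.25, 0.0, -0.0]
ft_force: [0.0, 0.4, 0.2]
grip_width: -0.0001
```

```bash
python3 -c "
from h import *
rel();c=cam('side');cv2.imwrite('pics/s3.png',cv2.resize(c['image'][180:360,180:380],(600,540))[:,:,::-1])"
```

```text
t 4.4 from pivot, box axes mm [-4.  -1.  88.2] -y tool in box 0.9999994399149439 -0.0009541056277494738 x tool -0.0009540831453299997 -0.9999995436476248 F [0.  0.4 0.2] grip -6.397573772612048e-05 q [ 0.23  0.4  -0.15  1.01  0.    2.3 ]
```

View pics/s3.png

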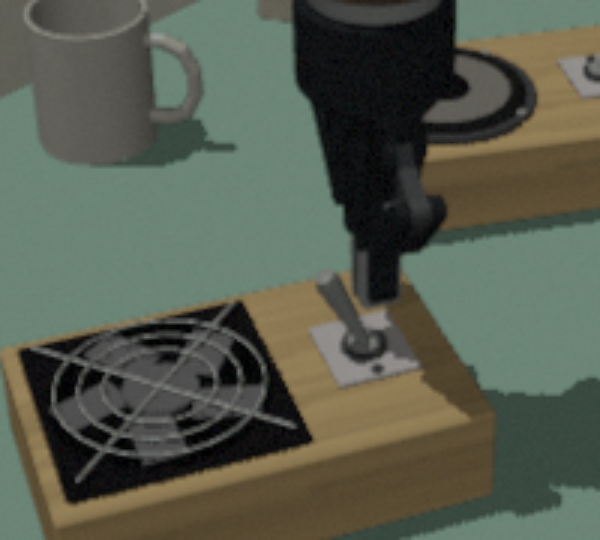

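The bat (crop, base (363,343), tip (327,280)) now leans towards the fan, with the finger just behind it and force near 0. Backing off and lifting.

Emit:
drive_tool --rows "0 0 12 0 0;0 0 25 0 0;0 0 20 -10 0;0 0 10 -30 0;0 0 0 -45 0;0 0 0 -45 0;0 30 30 -10 0;0 35 30 0 0;0 35 30 0 0;0 25 20 0 0;0 0 0 0 0;0 0 0 0 0"

```text
clock: 5.65
eef_pos: [0.539, -0.0987, 0.2278]
tool_rot: [0.968, -0.252, -0.001, -0.0]
ft_force: [-0.8, 1.3, 0.1]
grip_width: 0.0004
```

```bash
python3 -c "
from h import *
rel();c=cam('side','s4.png')"
```

```text
t 5.65 from pivot, box axes mm [-183.4 -125.4  227.8] -y tool in box 0.9999913871487741 -0.0041418109585686785 x tool -0.004142210914363398 -0.9999902687510305 F [-0.8  1.3  0.1] grip 0.00037830542470239777 q [-0.18  0.34  0.13  1.36  0.    1.9 ]
```

View pics/s4.png

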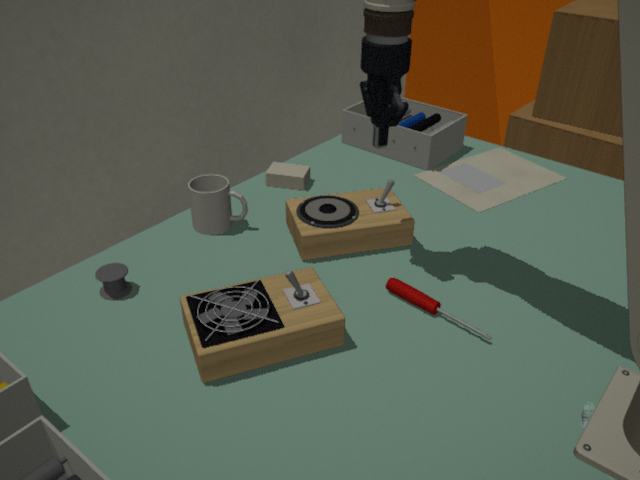

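The fan bat (tip (290,274), base (301,294)) leans to the fan. The speaker bat (tip (391,183), base (380,204)) still leans away from the speaker, and the arm is clear of everything.

```bash
python3 -c "
from workcell import bot
print(bot.job_done())"
```

```text
the job is handed in; nothing more can be done
None
```

The fan is switched on: its toggle snapped over centre and leans towards the fan. I pushed it from behind with the shut fingers, then backed off and lifted clear, and handed the job in at about 6 s.

- **Last checks:** The last side picture shows the fan bat leaning to the fan and the speaker bat still leaning away from the speaker. The arm was clear of everything, and the force readings between moves never passed about 2 N. I judged the fan bat's lean by eye and did not measure its angle. The final check used the side camera only.
- **Disagreement along the way:** My first hand-picked corner points disagreed between the two cameras by up to 11 mm. Re-picking the corners on an enlarged top view gave a box size within 4 mm of the stated one. The pivot from that box and the bushing position then agreed to about 2 mm.

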